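# Load the ring weight on the spinning table

### The job

Get the spinning-table experiment ready for the next group: pick up the steel ring weight with the wide hole and slide it down over the turntable's upright spindle until it lies flat on the plate. Set it down gently rather than letting it drop, let go of it, and leave the other two steel weights where they are.

Things in the scene. Friction and masses are not known exactly. Their poses are not given: they have to be found in the camera images.
- weight_ring: The weight to load: a plain steel ring (short tube) with a wide hole, outer diameter 60 mm, hole diameter 40 mm, 28 mm high, about 0.33 kg, lying flat on the table. Origin: centre of the hole at the underside; z is the ring's axis, up. The hole is 20 mm wider than the spindle.
- spindle_foot (a point): Centre of the upper face of the turntable's plate, at the foot of its spindle, 30 mm above the table. The plate is a plain aluminium disc of 130 mm diameter (10 mm thick, on a grey foot of 110 mm diameter) that turns freely about the vertical; from its centre rises an upright steel spindle, 20 mm in diameter, whose top stands 50 mm above this point. The turntable itself does not shift. z is up, along the spindle.
- bored_weight: Another steel weight, to be left alone: same outside as the ring (60 mm diameter, 28 mm high) but nearly solid, with a narrow hole of 14 mm that does not fit over the spindle; 0.5 kg. Origin: centre of its underside, z up.
- knob_weight: A third steel weight, to be left alone: a solid disc of 56 mm diameter, 28 mm high, with a small knob on top (50 mm high in all); 0.5 kg. Origin: centre of its underside, z up.
Things that resemble listed ones, but are neither listed nor needed, are in the scene too. What is shaped like the weight_ring but turquoise is not meant. Several things look just like the part that bears spindle_foot: the one meant starts farthest to the robot's right.

How it is judged:
By the outcome, as a careful person would: the job done as asked, in the order asked, and still so for the second after the job is handed in, with the robot touching nothing.
It also fails if it takes over 35 s, if anything falls off the work surface, if the arm or the gripper's body presses on something with over 40 N, if the wrist force passes 120 N, or if a joint passes its speed limit or range.

### The arm

A 6-joint arm with a two-finger parallel gripper is mounted at the origin on the work surface. World frame = base frame: x ahead of the robot, y to its left, z up, the work surface at z = 0. Lengths are in m, angles in rad, forces in N, time in s.
With the tool pointing down it reaches from about 0.25 to 0.8 m from the base axis. Payload 8.5 kg.
Tool frame: the origin (TCP) lies midway between the tips of the shut fingers; the grasp point (between the pads) lies 19 mm behind it; z points along the fingers, x is the direction in which the jaws open and shut, and the axes are right-handed (so a half turn about z gives the same grasp; the last joint's range is limited). The gripper opens to 85 mm and grips with 20 to 120 N. Pads are 22 mm wide; open, the fingers measure 114 mm over their backs; the gripper's body (76 mm by 85 mm) begins 54 mm behind the grasp point. The pads swing forward as they close: fully open they stand 13 mm farther back than shut.
Start: joints at [-1.188, 0.238, -0.013, 1.319, 0, 1.571], TCP at [0.196, -0.487, 0.231] pointing down, gripper open.
Joint ranges: [-2.66, 2.66], [-1.03, 1.9], [-1.14, 1.46], [-1.82, 2.27], [-1.45, 1.34], [-3.14, 3.14]. Speed limits (rad/s): [2.22, 2.22, 2.79, 3.14, 3.14, 3.14].

### API

Orientations are given as a rotation vector (axis times angle).
In Python, from rig import bot gives the robot as it stands.
- The arm moves only by the shell command python3 -m pendant 'ROWS' [FORCE]. ROWS is JSON, a list of rows, each a list of 5 numbers: the shift along the world's x, y, z in mm, then the turn about the world's z in degrees, then the finger opening in mm, from 0 to 85.4. In form: [[dx, dy, dz, yaw, claw], ...]. A call has 1 to 5 rows; each row is the pose to reach, as a shift and turn from the pose commanded when the call began; what a row does not reach only later rows make up. A row lasts 1/12 s, in which the tool goes at most 41.7 mm and 7.16 degrees, less where a joint would pass 70% of its speed; a pose out of reach is approached as far as the arm can. A call with a gripper value outside its range is refused whole. The fingers move at their own pace and stop on an object; FORCE is the grip in N (left out, the last holds). Time passes only in rows, so rows that repeat a pose let the fingers close. It gives the time, the measured TCP pose, the force and the opening at its end, in the units of the state.
- bot.sense(): the state, without advancing time (a new reading comes with each control period).
- bot.capture(name): name is "scene" or "top" or "wrist"; returns (picture, depth): 420x560x3 uint8, red, green, blue; 420x560 float32, m along the optical axis (not along the pixel's ray), 0 where there is no reading.
- bot.camera_params(name): a dict with "mtx" (3x3 intrinsics, pixels), "rvec" (rotation vector, rad) and "tvec" (3), from world to camera coordinates, as OpenCV has them. Camera axes: x right, y down, z forward; pixel columns grow to the right and rows downward; lengths in m; the calibration is good to about 2 mm. A picture is of the moment at which its call begins: read the wrist's pose just before it. camera_params takes no time and is no camera call; for the wrist camera it gives the pose at the moment of the call.
- bot.close_job(): hands the job in, once; it reports no verdict.
The state is a dict: "t": time; "joint_pos": joint angles; "qvel": joint speeds; "joint_efforts": joint torques, N m; "tool_pos": TCP position; "tool_rot": TCP orientation; "force": force on the tool from outside, world axes, zero at the start; "ft_torque": the same for the moment, N m; "opening": opening from 0.0 (shut) to 1.0 (fully open).
Only numpy, scipy, OpenCV 4.12 (cv2) and the standard library are available. Lean on these libraries where they do the work, as an engineer would, in place of code of your own. Each camera call takes 0.05 s, during which the arm holds its last target. There are 200 camera calls.

## Working session

There is one attempt and no reset: what is moved stays moved. The work goes in short steps, Python scripts to look and compute and a shell command to move; the robot and the scene stay as the last step left them, time stands still between calls to the robot, and variables do not carry over. Pictures are saved under pics/ and viewed, about 8 in all and at most 12, crops included, and the job is handed in when it is done.

```bash
ls; mkdir -p pics; python3 - <<'E'
from rig import bot
import cv2,numpy as np
for n in("scene","top"):
    p,d=bot.capture(n); cv2.imwrite(f"pics/{n}0.png",p[:,:,::-1]); np.savez(f"{n}0.npz",p=p,d=d,**bot.camera_params(n))
    print(n,bot.camera_params(n))
print(bot.sense())
a=cv2.imread("pics/scene0.png");b=cv2.imread("pics/top0.png")
E
```

```text
pics
scene {'mtx': array([[440.75650086,   0.        , 273.96885176],
       [  0.        , 440.75650086, 209.71013213],
       [  0.        ,   0.        ,   1.        ]]), 'rvec': array([ 0.93249018,  2.37103617, -1.17048101]), 'tvec': array([ 0.30705173, -0.15323981,  1.22279524])}
top {'mtx': array([[394.04185792,   0.        , 283.02419626],
       [  0.        , 394.04185792, 206.76683888],
       [  0.        ,   0.        ,   1.        ]]), 'rvec': array([ 2.15292526, -2.20123488,  0.18247065]), 'tvec': array([0.01755476, 0.42396665, 0.8622593 ])}
{'t': 0.1, 'joint_pos': array([-1.18800409e+00,  2.38701078e-01, -1.41450534e-02,  1.31916450e+00,
       -1.64334595e-06,  1.57079747e+00]), 'qvel': array([-0.00153224, -0.00011384,  0.00193641,  0.00127581,  0.00033681,
        0.00097769]), 'joint_efforts': array([ 6.42402429e-04, -5.39718461e+01,  3.47000813e+01,  1.34139246e-02,
        3.56615737e-05, -1.55916359e-05]), 'tool_pos': array([ 0.1959641 , -0.48668245,  0.23076193]), 'tool_rot': array([-2.60289782e+00,  1.75791458e+00,  1.58180178e-03]), 'force': array([-0.69984149, -0.46667879,  0.48005532]), 'ft_torque': array([-0.02424181, -0.01234746,  0.03256384]), 'opening': 1.0017337134206943}
```

View pics/top0.png

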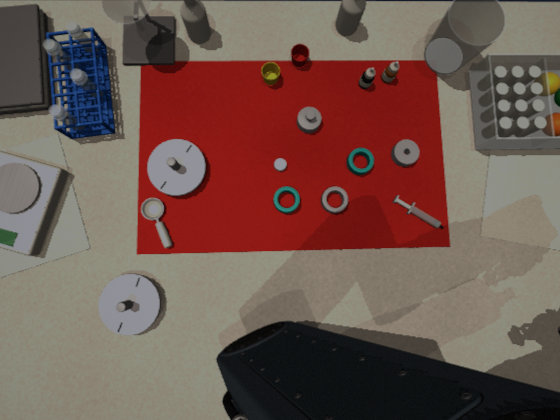

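View pics/scene0.png

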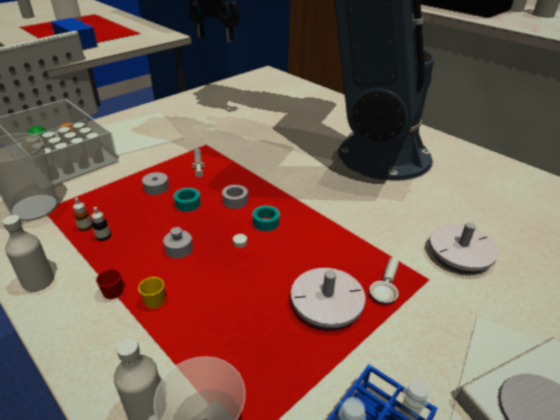

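```bash
cat > h.py <<'E'
import numpy as np,cv2
def ray(c,uv,z):
    R=cv2.Rodrigues(np.array(c['rvec']))[0];o=-R.T@c['tvec']
    d=R.T@np.linalg.inv(c['mtx'])@np.array([uv[0],uv[1],1.]);return o+d*(z-o[2])/d[2]
E
python3 - <<'E'
from h import *
T=np.load('top0.npz');S=np.load('scene0.npz')
for n,uv,z in[("ring",(335,200),.028),("bored",(406,152),.028),("knob",(309,120),.028),("teal1",(287,200),.028),("teal2",(361,161),.028),("ttA",(177,167),.03),("ttB",(130,304),.03),("A top",(173,162),.08),("B top",(122,307),.08)]:
    print(n,ray(T,uv,z).round(3))
for n,uv,z in[("ring",(235,190),.028),("ttA top",(329,273),.08),("ttB top",(467,228),.08)]:
    print('S',n,ray(S,uv,z).round(3))
p=S['p'][:,:,::-1];q=T['p'][:,:,::-1]
a=cv2.resize(p[160:300,130:290],None,fx=2.5,fy=2.5);b=cv2.resize(q[90:230,260:430],None,fx=2.35,fy=2.5)
cv2.imwrite('pics/c1.png',np.hstack([a,b]))
E
```

```text
ring [ 0.437 -0.11   0.028]
bored [ 0.546 -0.281  0.028]
knob [ 0.626 -0.057  0.028]
teal1 [ 0.439 -0.001  0.028]
teal2 [ 0.527 -0.174  0.028]
ttA [0.518 0.245 0.03 ]
ttB [0.22  0.342 0.03 ]
A top [0.518 0.242 0.08 ]
B top [0.22  0.341 0.08 ]
S ring [ 0.441 -0.113  0.028]
S ttA top [0.525 0.245 0.08 ]
S ttB top [0.24  0.345 0.08 ]
```

View pics/c1.png

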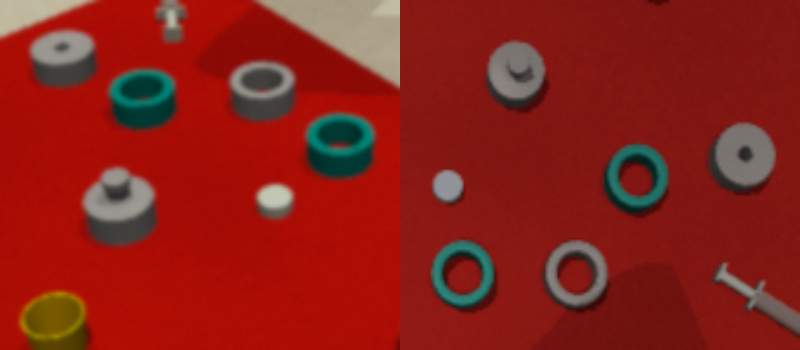

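Candidates: steel ring top(335,200). Rejected: turquoise rings (287,200) and (361,161), bored weight (406,152) and knob weight (309,120). The crop confirms that (335,200) is the steel ring with the wide hole. Turntables: A (177,167) at y=.245 and B (130,304) at y=.342. A is farther right, so A is the target. Moving over the ring and turning along the way.

```bash
python3 -m pendant '[[20,31,0,4.5,85],[40,62,0,9,85],[60,93,0,13.5,85],[80,124,0,18,85],[100,155,0,22.5,85]]' 50
python3 -m pendant '[[20,31,0,4.5,85],[40,62,0,9,85],[60,93,0,13.5,85],[80,124,0,18,85],[100,155,0,22.5,85]]'
python3 -m pendant '[[20,31,0,4,85],[42,66,0,9,85],[42,66,0,9,85],[42,66,0,9,85]]'
python3 - <<'E'
from rig import bot
import cv2,numpy as np
s=bot.sense();c=bot.camera_params("wrist");p,d=bot.capture("wrist")
cv2.imwrite("pics/w1.png",p[:,:,::-1]);np.savez("w1.npz",p=p,d=d,**c)
print(s['tool_pos'],s['tool_rot'],s['joint_pos'],s['t'],cv2.Rodrigues(s['tool_rot'])[0])
E
```

```text
t: 0.52
tool_pos: [0.2964, -0.3304, 0.231]
tool_rot: [-2.898, 1.212, 0.001]
force: [0.8, -0.2, 0.4]
opening: 0.997
t: 0.93
tool_pos: [0.3965, -0.1752, 0.2312]
tool_rot: [-3.079, 0.622, 0.0]
force: [1.0, -0.3, 0.0]
opening: 0.992
t: 1.27
tool_pos: [0.4387, -0.1089, 0.2308]
tool_rot: [-3.119, 0.377, 0.002]
force: [-0.5, -0.6, 0.6]
opening: 0.992
[ 0.43873967 -0.10894066  0.23084326] [-3.11870043e+00  3.77367070e-01  1.55557599e-03] [-2.43395896e-01  1.14232246e-01 -1.70569842e-01  1.28699476e+00
  2.12582088e-05  1.56823238e+00] 1.2667 [[ 9.71139397e-01 -2.38510666e-01 -9.65906441e-04]
 [-2.38510523e-01 -9.71139878e-01  2.61756717e-04]
 [-1.00046203e-03 -2.38234092e-05 -9.99999499e-01]]
```

View pics/w1.png

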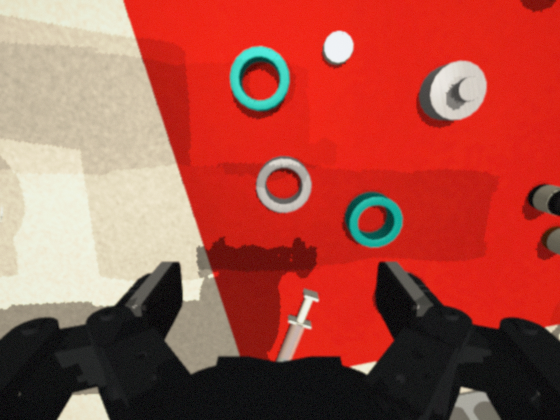

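The wrist view shows the steel ring at about (284,185), with the turquoise rings at (260,78) and (374,220). There is free space where the fingers will go. Fitting the ring and the turntable centre.

```bash
python3 - <<'E'
from h import *
def fit(f,x0,y0,x1,y1,zz,pr=True):
    c=np.load(f);p=c['p'][y0:y1,x0:x1]
    hsv=cv2.cvtColor(p,cv2.COLOR_RGB2HSV);m=((hsv[...,1]<90)&(hsv[...,2]>90)).astype(np.uint8)
    k=max(cv2.findContours(m,cv2.RETR_EXTERNAL,cv2.CHAIN_APPROX_NONE)[0],key=cv2.contourArea)
    e=cv2.fitEllipse(k);uv=(e[0][0]+x0,e[0][1]+y0);print(f,np.round(uv,1),np.round(e[1],1),ray(c,uv,zz).round(4))
fit('w1.npz',245,150,325,220,.028)
fit('top0.npz',310,180,360,220,.028)
fit('top0.npz',140,130,215,197,.03)
E
```

```text
w1.npz [283.2 184.4] [53.7 54.9] [ 0.4433 -0.1083  0.028 ]
top0.npz [334.6 198.6] [24.3 25.4] [ 0.4405 -0.1093  0.028 ]
top0.npz [175.8 166.6] [55.3 57.7] [0.5194 0.2471 0.03  ]
```

```bash
python3 -m pendant '[[3,0.5,-35,0,85],[3,0.5,-75,0,85],[3,0.5,-115,0,85],[3,0.5,-150,0,85],[3,0.5,-150,0,85]]' 50
python3 - <<'E'
from rig import bot
import cv2,numpy as np
from h import *
s=bot.sense();c=bot.camera_params("wrist");p,d=bot.capture("wrist")
cv2.imwrite("pics/w2.png",p[:,:,::-1])
hsv=cv2.cvtColor(p,cv2.COLOR_RGB2HSV);m=((hsv[...,1]<90)&(hsv[...,2]>90)).astype(np.uint8)
for k in cv2.findContours(m,cv2.RETR_EXTERNAL,cv2.CHAIN_APPROX_NONE)[0]:
    if cv2.contourArea(k)>1500:
        e=cv2.fitEllipse(k);print(np.round(e[0],1),np.round(e[1],1),ray(c,e[0],.028).round(4))
print(s['tool_pos'])
E
```

```text
t: 1.73
tool_pos: [0.4362, -0.1107, 0.0761]
tool_rot: [-3.116, 0.389, 0.015]
force: [-1.1, 0.4, -0.4]
opening: 0.993
[290.6 225.6] [93.7 96.3] [ 0.4439 -0.107   0.028 ]
[ 53.5 203.8] [132.6 366.7] [ 0.3081 -0.0586  0.028 ]
[ 0.43618252 -0.11071536  0.07610968]
```

View pics/w2.png

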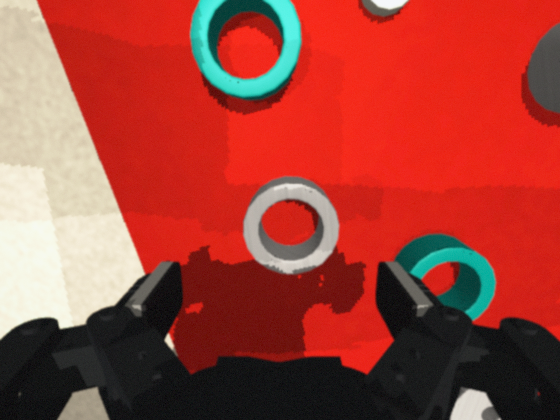

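The ring is at (290,226), centred near (0.4435,-0.108). The right finger will clear the turquoise ring by about 18 mm. The tool is still settling, so I'll let it come to rest and then trim.

```bash
python3 -m pendant '[[1.5,0.5,0,0,85],[1.5,0.5,0,0,85],[1.5,0.5,0,0,85]]'
python3 -m pendant '[[0,0,-25,0,85],[0,0,-50,0,85],[0,0,-65,0,85],[0,0,-72,0,85],[0,0,-76,0,85]]'
python3 -m pendant '[[0,0,0,0,85],[0,0,0,0,85],[0,0,0,0,85]]'
```

```text
t: 2.03
tool_pos: [0.4442, -0.1107, 0.0834]
tool_rot: [3.117, -0.386, 0.006]
force: [-0.1, 1.0, 0.0]
opening: 0.992
t: 2.45
tool_pos: [0.443, -0.1101, 0.0055]
tool_rot: [3.118, -0.385, 0.001]
force: [-0.2, 0.1, 0.3]
opening: 0.997
t: 2.7
tool_pos: [0.4435, -0.1102, 0.0063]
tool_rot: [3.118, -0.385, 0.003]
force: [0.1, 0.2, -0.5]
opening: 0.997
```

```bash
python3 -m pendant '[[0,2,-3,0,85],[0,2,-7,0,85],[0,2,-7,0,75],[0,2,-7,0,70]]'
python3 -m pendant '[[0,0,0,0,62],[0,0,0,0,55],[0,0,0,0,50],[0,0,0,0,50],[0,0,0,0,50]]' 50
python3 -m pendant '[[0,0,0,0,50],[0,0,0,0,50],[0,0,0,0,50]]'
```

```text
t: 3.03
tool_pos: [0.4424, -0.1078, -0.0019]
tool_rot: [-3.118, 0.384, 0.001]
force: [0.1, 0.5, -0.3]
opening: 0.823
t: 3.45
tool_pos: [0.443, -0.108, -0.0011]
tool_rot: [3.118, -0.384, 0.001]
force: [-1.8, -1.1, 7.0]
opening: 0.683
t: 3.7
tool_pos: [0.443, -0.1081, -0.0011]
tool_rot: [3.118, -0.384, 0.001]
force: [-2.4, 0.4, 6.7]
opening: 0.683
```

The upward 7 N suggests the fingertips are touching the table. I'll regrip 3 mm higher.

```bash
python3 -m pendant '[[0,0,0,0,68],[0,0,3,0,68],[0,0,3,0,68],[0,0,3,0,50],[0,0,3,0,50]]' 60
python3 -m pendant '[[0,0,0,0,50],[0,0,0,0,50],[0,0,0,0,50],[0,0,0,0,50]]'
python3 -m pendant '[[0,0,5,0,50],[0,0,15,0,50],[0,0,25,0,50],[0,0,25,0,50],[0,0,25,0,50]]'
python3 - <<'E'
from rig import bot
import cv2
p,d=bot.capture("wrist");q,_=bot.capture("scene")
import numpy as np
cv2.imwrite("pics/w3.png",np.hstack([p[100:,150:430],cv2.resize(q[120:280,150:290],None,fx=2,fy=2)])[:,:,::-1])
E
```

```text
t: 4.12
tool_pos: [0.4429, -0.108, 0.002]
tool_rot: [3.118, -0.384, 0.001]
force: [-3.0, 0.8, 12.7]
opening: 0.68
t: 4.45
tool_pos: [0.4429, -0.108, 0.002]
tool_rot: [3.118, -0.384, 0.001]
force: [-2.6, 0.9, 12.8]
opening: 0.679
t: 4.87
tool_pos: [0.4428, -0.108, 0.0264]
tool_rot: [3.118, -0.385, 0.001]
force: [0.4, 0.5, -3.1]
opening: 0.679
```

View pics/w3.png

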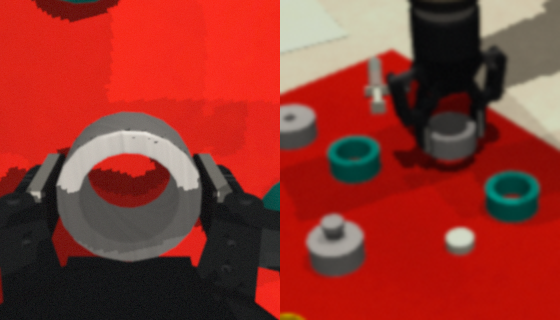

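The ring is held (force -3.1 N, about its weight) and lifted level. Raising it and carrying it toward turntable A.

```bash
python3 -m pendant '[[0,0,30,0,50],[0,0,65,0,50],[0,0,95,0,50],[4,20,112,0,50],[10,50,115,0,50]]'
python3 -m pendant '[[7,35,0,0,50],[14,70,0,0,50],[21,105,0,0,50],[28,140,0,0,50],[35,175,0,0,50]]'
python3 -m pendant '[[7,35,0,0,50],[14,70,0,0,50],[19,90,0,0,50],[21,100,0,0,50],[21,100,0,0,50]]'
python3 -m pendant '[[0,0,0,0,50],[0,0,0,0,50]]'
python3 - <<'E'
from rig import bot
import cv2,numpy as np
s=bot.sense()
for n in("wrist","top"):
    c=bot.camera_params(n);p,d=bot.capture(n);np.savez(n+"4.npz",p=p,d=d,**c)
    if n=="wrist":cv2.imwrite("pics/w4.png",p[:,:,::-1])
print(s['tool_pos'],s['joint_pos'])
E
```

```text
t: 5.38
tool_pos: [0.4541, -0.0591, 0.144]
tool_rot: [3.117, -0.39, 0.007]
force: [1.5, 0.4, -3.2]
opening: 0.68
t: 5.8
tool_pos: [0.4872, 0.1188, 0.1405]
tool_rot: [3.118, -0.385, -0.002]
force: [2.1, -0.5, -2.6]
opening: 0.677
t: 6.22
tool_pos: [0.5085, 0.2188, 0.1401]
tool_rot: [3.118, -0.381, -0.002]
force: [-0.4, 0.4, -3.2]
opening: 0.676
t: 6.38
tool_pos: [0.508, 0.2158, 0.1408]
tool_rot: [3.117, -0.386, -0.002]
force: [-1.3, 0.1, -2.7]
opening: 0.676
[0.50802917 0.21583883 0.14077668] [ 4.01930328e-01  3.29577259e-01 -1.21768816e-01  1.12103006e+00
 -3.28065367e-04  2.21899037e+00]
```

View pics/w4.png

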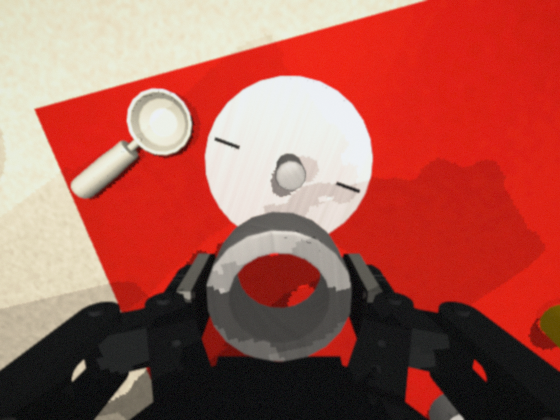

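The spindle top is at (291,176), the plate centre near (289,158), and the ring's upper rim is centred near (280,295). Computing the offset.

```bash
python3 - <<'E'
from h import *
c=np.load('wrist4.npz');t=np.load('top4.npz');p=c['p']
print('spindle',ray(c,(291,176),.08))
g=cv2.cvtColor(p,cv2.COLOR_RGB2HSV)
m=((g[...,1]<60)&(g[...,2]>90)).astype(np.uint8);m[:, :200]=0;m[:,380:]=0;m[200:]=0;m[:70]=0
k=max(cv2.findContours(m,0,1)[0],key=cv2.contourArea)[:,0];k=k[k[:,1]<198]
w=np.array([ray(c,q,.03)[:2] for q in k]);A=np.c_[2*w,np.ones(len(w))];s=np.linalg.lstsq(A,(w**2).sum(1),rcond=None)[0]
print('plate',s[:2],'R',np.sqrt(s[2]+s[0]**2+s[1]**2))
rim=[(207,295),(353,295),(280,360),(280,231)]
print('ring',[ray(c,q,.167)[:2].round(4) for q in rim],ray(c,(280,295.5),.167))
p=t['p'];cv2.imwrite('pics/t4.png',cv2.resize(p[120:220,130:260,::-1],None,fx=4,fy=4))
E
```

```text
spindle [0.5234713  0.24704048 0.08      ]
plate [0.52316966 0.2476667 ] R 0.06383463618867588
ring [array([0.4805, 0.2236]), array([0.5366, 0.2095]), array([0.5011, 0.1869]), array([0.5151, 0.2426])] [0.50849728 0.21635607 0.167     ]
```

View pics/t4.png

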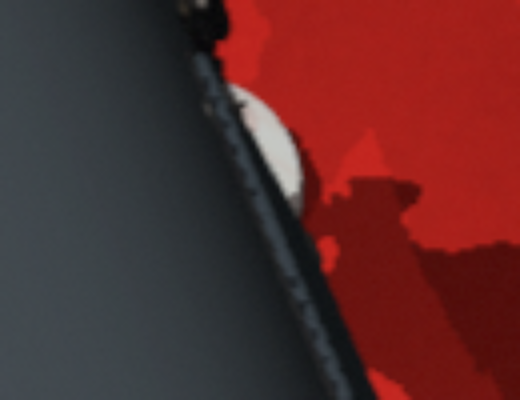

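Top view is hidden by the arm. The wrist estimates agree to within 1 mm: the ring is on the TCP and the offset is (+15,+31).

```bash
python3 -m pendant '[[7,15,0,0,50],[13,27,0,0,50],[15,31,0,0,50],[15,31,-20,0,50],[15,31,-40,0,50]]'
python3 -m pendant '[[0,0,0,0,50],[0,0,0,0,50],[0,0,0,0,50]]'
python3 - <<'E'
from rig import bot
import cv2,numpy as np
s=bot.sense();c=bot.camera_params("wrist");p,d=bot.capture("wrist");q,_=bot.capture("scene");np.savez("w5.npz",p=p,d=d,**c)
cs=bot.camera_params("scene");np.savez("s5.npz",p=q,**cs)
cv2.imwrite("pics/w5.png",np.hstack([p[60:,130:430],cv2.resize(q[190:340,270:390],(288,360),interpolation=cv2.INTER_CUBIC)])[:,:,::-1])
print(s['tool_pos'])
E
```

```text
t: 6.9
tool_pos: [0.5245, 0.2477, 0.1019]
tool_rot: [-3.117, 0.385, -0.004]
force: [-0.1, -0.2, -2.9]
opening: 0.677
t: 7.15
tool_pos: [0.5238, 0.2476, 0.1022]
tool_rot: [-3.118, 0.386, -0.001]
force: [0.2, 0.6, -3.2]
opening: 0.679
[0.52383168 0.24759128 0.1022002 ]
```

View pics/w5.png

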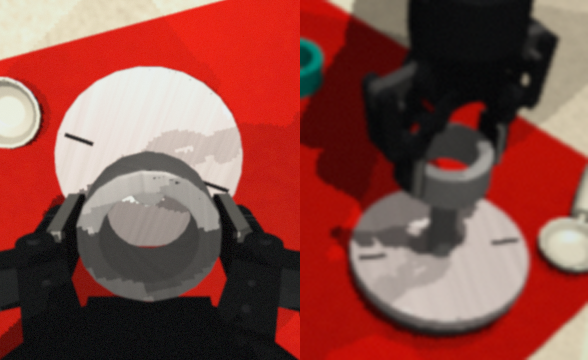

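```bash
python3 - <<'E'
from h import *
c=np.load('s5.npz')
pts=np.array([[.5235,.2475,z] for z in(.03,.08,.1,.128)])
uv=cv2.projectPoints(pts,c['rvec'],c['tvec'],c['mtx'],None)[0][:,0];print(uv, ((uv-[270,190])*2.4+[300,0]).round())
w=np.load('w5.npz');pts=np.array([[.5235,.2475,z] for z in(.08,.128)])
print(cv2.projectPoints(pts,w['rvec'],w['tvec'],w['mtx'],None)[0][:,0]-[130,60])
E
```

```text
[[328.34241735 293.43648365]
 [330.86100284 273.24990084]
 [331.92671679 264.70815273]
 [333.47930346 252.26409651]] [[440. 248.]
 [446. 200.]
 [449. 179.]
 [452. 149.]]
[[148.5033562  190.53519294]
 [148.40000138 236.5906226 ]]
```

```bash
python3 - <<'E'
from h import *
p=np.load('s5.npz')['p'];a=cv2.resize(p[225:305,295:375,::-1],None,fx=7,fy=7,interpolation=cv2.INTER_CUBIC)
for u,v in((328.3,293.4),(330.9,273.2),(331.9,264.7),(333.5,252.3)): cv2.circle(a,(int((u-294.5)*7),int((v-224.5)*7)),4,(0,255,0),-1)
cv2.imwrite('pics/s5.png',cv2.convertScaleAbs(a,alpha=1.3))
E
```

```text
(no output)
```

View pics/s5.png

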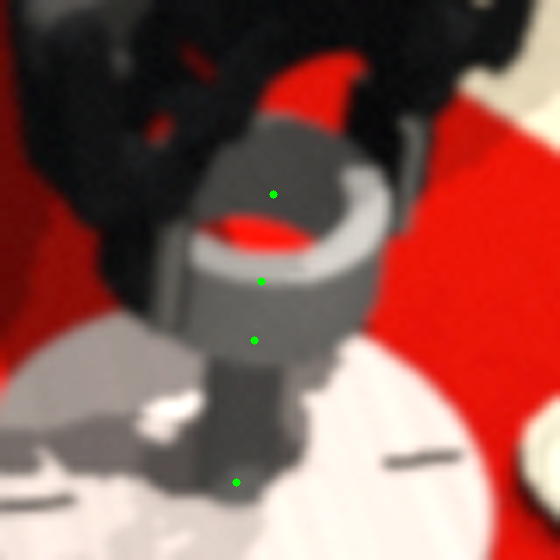

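```bash
python3 - <<'E'
from h import *
c=np.load('s5.npz');R=cv2.Rodrigues(c['rvec'])[0]
P=np.array([.5235,.2475,.128]);print('depth',(R@P+c['tvec'])[2],'img x,y axes in world',R[0],R[1])
pr=lambda x,y,z,r:np.array([(cv2.projectPoints(np.array([[x+r*np.cos(a),y+r*np.sin(a),z]]),c['rvec'],c['tvec'],c['mtx'],None)[0][0,0]-[294.5,224.5])*7 for a in np.linspace(0,6.28,90)])
for n,z,r in(('top',.128,.03),('bot',.1,.03),('spt',.05,.01)):
    q=pr(.5235,.2475,z,r);print(n,q.min(0),q.max(0))
E
```

```text
depth 0.7148872004142468 img x,y axes in world [-0.72852573  0.68493936  0.01040832] [ 0.40825381  0.44633395 -0.79631328]
top [143.1396064 108.9470821] [403.45481985 285.65078206]
bot [135.29546661 195.21530218] [389.50963753 373.51272801]
spt [203.16436774 397.65658863] [284.4691855  457.72568083]
```

With the left edge hidden by the finger, the visible edges match the prediction to 2–3 mm. That's well inside the 10 mm clearance, so I'm descending.

```bash
python3 -m pendant '[[0,0,-8,0,50],[0,0,-16,0,50],[0,0,-24,0,50],[0,0,-30,0,50],[0,0,-30,0,50]]'
python3 -m pendant '[[0,0,-10,0,50],[0,0,-20,0,50],[0,0,-30,0,50],[0,0,-34,0,50],[0,0,-34,0,50]]'
```

```text
t: 7.67
tool_pos: [0.5225, 0.2476, 0.0694]
tool_rot: [3.116, -0.384, -0.004]
force: [-0.0, -0.5, -3.0]
opening: 0.675
t: 8.08
tool_pos: [0.5227, 0.2476, 0.0357]
tool_rot: [3.117, -0.385, -0.004]
force: [-0.6, 0.9, -2.1]
opening: 0.677
```

```bash
python3 -m pendant '[[0,0,-1,0,50],[0,0,-2,0,50],[0,0,-3,0,50],[0,0,-3,0,50]]'
```

```text
t: 8.42
tool_pos: [0.5237, 0.2481, 0.0345]
tool_rot: [-3.118, 0.385, -0.001]
force: [-0.2, -0.2, -3.8]
opening: 0.674
```

```bash
python3 -m pendant '[[0,0,-1,0,50],[0,0,-1.5,0,50],[0,0,-1.5,0,50]]'; python3 -m pendant '[[0,0,-0.7,0,50],[0,0,-0.7,0,50],[0,0,-0.7,0,50]]'
```

```text
t: 8.67
tool_pos: [0.5236, 0.248, 0.0328]
tool_rot: [-3.118, 0.385, 0.0]
force: [-0.4, -0.8, -3.1]
opening: 0.676
t: 8.92
tool_pos: [0.5237, 0.2481, 0.0321]
tool_rot: [-3.118, 0.385, -0.0]
force: [-0.8, 0.2, -1.7]
opening: 0.676
```

```bash
python3 -m pendant '[[0,0,-0.7,0,50],[0,0,-0.7,0,50],[0,0,-0.7,0,50]]'; python3 -m pendant '[[0,0,-0.4,0,50],[0,0,-0.4,0,50],[0,0,-0.4,0,50]]'
```

```text
t: 9.17
tool_pos: [0.5237, 0.2481, 0.0321]
tool_rot: [-3.118, 0.385, -0.001]
force: [-2.9, -1.4, 5.4]
opening: 0.679
t: 9.42
tool_pos: [0.5237, 0.2481, 0.0321]
tool_rot: [-3.117, 0.385, -0.001]
force: [-2.6, -1.8, 9.8]
opening: 0.677
```

Contact: the force has turned positive and z has stalled. Releasing slowly, then rising straight up.

```bash
python3 -m pendant '[[0,0,0.5,0,59],[0,0,0.5,0,62],[0,0,0.5,0,66],[0,0,0.5,0,72],[0,0,0.5,0,80]]'
python3 -m pendant '[[0,0,0,0,80],[0,0,5,0,80],[0,0,20,0,80],[0,0,45,0,80],[0,0,80,0,80]]'
python3 -m pendant '[[0,0,40,0,80],[-10,-35,70,0,80],[-20,-70,90,0,80],[-30,-105,90,0,80],[-30,-105,90,0,80]]'
python3 -m pendant '[[0,-40,0,0,80],[0,-80,0,0,80],[0,-120,0,0,80],[0,-120,0,0,80],[0,-120,0,0,80]]'
python3 - <<'E'
from rig import bot
import cv2,numpy as np
p,d=bot.capture("top");q,_=bot.capture("scene")
cv2.imwrite("pics/f.png",np.hstack([cv2.resize(p[110:210,130:230],(400,400)),cv2.resize(q[240:340,280:380],(400,400))])[:,:,::-1])
np.savez('t6.npz',p=p,d=d,**bot.camera_params("top"))
from h import *
print(bot.sense()['force'],d[160:176,150:200:3].round(3).tolist()[8])
a=np.load('top0.npz')['p'].astype(int)
for n,(u,v) in dict(bored=(406,152),knob=(309,120)).items(): print(n,abs(a[v-18:v+18,u-18:u+18]-p[v-18:v+18,u-18:u+18]).mean())
E
```

```text
t: 9.83
tool_pos: [0.5237, 0.2481, 0.0314]
tool_rot: [-3.118, 0.385, 0.0]
force: [-1.1, 0.1, 0.3]
opening: 0.933
t: 10.25
tool_pos: [0.522, 0.2473, 0.1105]
tool_rot: [3.116, -0.384, -0.006]
force: [1.2, 0.2, 0.1]
opening: 0.941
t: 10.67
tool_pos: [0.4922, 0.1385, 0.204]
tool_rot: [3.117, -0.389, 0.003]
force: [1.1, -0.1, 0.3]
opening: 0.94
t: 11.08
tool_pos: [0.4935, 0.0211, 0.2019]
tool_rot: [-3.117, 0.391, -0.0]
force: [0.8, 0.2, 0.4]
opening: 0.938
[-1.02005408 -0.05941352  0.08572408] [0.8859999775886536, 0.8830000162124634, 0.8840000033378601, 0.8849999904632568, 0.8579999804496765, 0.8569999933242798, 0.8840000033378601, 0.8870000243186951, 0.8619999885559082, 0.8679999709129333, 0.8840000033378601, 0.8569999933242798, 0.8579999804496765, 0.8790000081062317, 0.8870000243186951, 0.8859999775886536, 0.8880000114440918]
bored 48.17412551440329
knob 49.98019547325103
```

View pics/f.png

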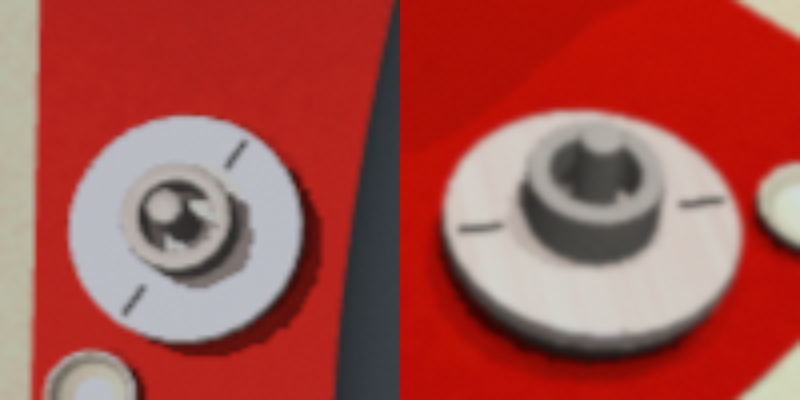

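The ring lies flat around the spindle on turntable A (the right one), and the gripper is clear. The arm hides the other weights in the top view, but it never went near them at low height. Handing in.

```bash
python3 -c "
from rig import bot
print(bot.sense()['t'],bot.sense()['force']);bot.close_job()"
```

```text
11.1833 [-1.02005408 -0.05941352  0.08572408]
the job is handed in; nothing more can be done
```

The wide-hole steel ring is over the spindle of the turntable farthest to the robot's right, lying flat on its plate, and the job is handed in at about 11.2 s. I lowered it until it touched the plate (up to about 10 N), then let go slowly and moved the gripper well away.

- **Ring:** the last top and scene pictures show it around the spindle and flat on the plate. The wrist force was near zero after release.
- **Scene view before lowering:** it differed from the wrist view by 2–3 mm, well within the 10 mm clearance, so I went ahead.
- **Other two weights:** the final check of these failed. In the last top picture the arm hid them, so the before/after comparison showed nothing useful. The arm never came low near either one, so they should be where they were.

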